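# Put the finished parts away and shut the drawer

### The job

Collect the two finished wooden parts from the blue catch tray into the open two-compartment drawer with the steel bar handle, in the low reddish-brown chest: the thin rod into its left-hand compartment (as seen from the robot) and the short thick block into the right-hand one, both lying down on the drawer's floor. Then slide the drawer fully shut, gently, without slamming it, and leave the tape measure and the roll of masking tape where they are.

Things in the scene. Friction and masses are not known exactly. Their poses are not given: they have to be found in the camera images.
- drawer (a joint): How far the drawer is pulled out, m: 0 fully shut, at most 0.19; starts about 0.15 to 0.18. It slides with about 1 N of friction.
- drawer_handle (a point): Middle of the steel bar handle on the drawer's front (bar 120 long along y, its middle line 35 mm in front of the front panel, 61 mm above the table); moves with the drawer. Axes: x horizontally into the chest (the shutting direction), y to the left, z up. Front panel 234 wide, top 85 mm above the table; the fixed reddish-brown chest is 260 deep, 240 wide, 99 high.
- left_spot (a point): Floor of the drawer's left-hand (+y) compartment, midway between its side walls, 70 mm behind the inner face of the drawer's front, 22 mm above the table; axes as drawer_handle. Each compartment is 95 wide (y), 215 long (x); its 6 mm walls rise 55 mm above the floor. Free from above: from the front's inner face back to the chest's edge (drawer opening - 6 mm).
- right_spot (a point): The same point of the right-hand (-y) compartment, 101 mm from left_spot.
- tray: Fixed blue catch tray, 180 (x) x 220 (y) x 26 mm, walls and floor 4 mm; origin at the centre of its underside.
- rod: Loose thin wooden rod of square section, 16 x 120 x 16 mm, long along its y; origin at the centre of its underside. Starts lying in the tray.
- rod_center (a point): Centre of the rod.
- block: Loose short thick wooden block, 35 x 70 x 35 mm, long along its y, about 40 g; origin at the centre of its underside. Starts lying in the tray.
- block_center (a point): Centre of the block.
- tape_measure: Yellow tape measure, 36 x 80 x 64 mm, origin at the centre of its underside. Bystander.
- tape_roll: Roll of masking tape, 100 across, 36 high, origin at the centre of its underside. Bystander.
Things that resemble listed ones, but are neither listed nor needed, are in the scene too. There is more than one size of the block; the one meant has the size given above.

How it is judged:
On the way:
1. both parts lie in their compartments and the drawer is still open by more than 50 mm (y of rod_center in the frame of right_spot between 0.0545 and 0.148 m and x of rod_center in the frame of right_spot between -0.07 and 0.145 m and z of rod_center in the frame of right_spot between 0 and 0.03 m and y of block_center in the frame of right_spot between -0.047 and 0.0465 m and x of block_center in the frame of right_spot between -0.07 and 0.145 m and z of block_center in the frame of right_spot between 0 and 0.045 m and value of joint drawer above 0.05 m), for 0.1 s.
At the end, for the whole second after the job is handed in: The rod's centre is in the left and the block's in the right compartment, each low on its floor (rod's centre under 30 mm above it, block's under 45 mm), the drawer is shut to within 6 mm and everything is at rest (y of rod_center in the frame of right_spot between 0.0545 and 0.148 m and x of rod_center in the frame of right_spot between -0.07 and 0.145 m and z of rod_center in the frame of right_spot between 0 and 0.03 m and y of block_center in the frame of right_spot between -0.047 and 0.0465 m and x of block_center in the frame of right_spot between -0.07 and 0.145 m and z of block_center in the frame of right_spot between 0 and 0.045 m and value of joint drawer below 0.006 m and velocity of joint drawer above -0.02 m/s and linear speed of each of rod, block below 0.02 m/s); the robot touches nothing.
It fails at once if the drawer was slammed (moved inwards faster than 0.5 m/s) (velocity of joint drawer below -0.5 m/s).
It fails at once if the tape measure was moved by more than 30 mm (distance of tape_measure from where it was at the start of the episode above 0.03 m).
It fails at once if the roll of masking tape was moved by more than 30 mm (distance of tape_roll from where it was at the start of the episode above 0.03 m).
It also fails if it takes over 72 s, if anything falls off the work surface, if the arm or the gripper's body presses on something with over 40 N, if the wrist force passes 120 N, or if a joint passes its speed limit or range.

### The arm

A 7-joint arm with a two-finger parallel gripper is mounted at the origin on a cart in front of the work surface, level with it; the furniture and walls round the work are solid. World frame = base frame: x ahead of the robot, y to its left, z up, the work surface at z = 0. Lengths are in m, angles in rad, forces in N, time in s.
With the tool pointing down it reaches from about 0.4 to 0.85 m from the base axis. Payload 4.4 kg.
Tool frame: the origin (TCP) lies midway between the tips of the shut fingers; the grasp point (between the pads) lies 19 mm behind it (arm.pinch_z is the z of the grasp point in the tool frame, in m); z points along the fingers, y is the line along which they close (so a half turn about z gives the same grasp; the last joint's range is limited). The gripper opens to 94 mm and grips with 3 to 60 N. Pads are 16 mm wide; open, the fingers measure 119 mm over their backs; the gripper's body (75 mm by 177 mm) begins 78 mm behind the grasp point.
Start: joints at [-1.167, 0.628, 0.038, 1.517, -0.027, 0.996, -0.02], TCP at [0.294, 0.58, 0.205] pointing down, gripper open.
Joint ranges: [-3.06, 3.06], [-0.37, 2.12], [-1.25, 1.32], [0.18, 2.47], [-1.1, 4.24], [0.23, 1.98], [-2.94, 2.94]. Speed limits (rad/s): [2.57, 2.57, 3.14, 3.14, 3.14, 3.14, 3.14].

### API

Orientations are given as a unit quaternion [x, y, z, w].
In Python, from workcell import sense, cams, arm, boxes_of gives the robot as it stands.
- The arm moves only by the tool drive_tool, never from a script. Its argument "commands" is a list of rows, each a list of 7 numbers: the opening, from 0 (shut) to 1 (fully open), then the shift along the tool's x, y, z as a fraction of full scale, then the turn, a rotation vector about the tool's x, y, z as a fraction of full scale. In form: [[fingers, tx, ty, tz, ax, ay, az], ...]. A call has exactly 8 rows; each row is the pose to reach, as a shift and turn from the pose commanded when the call began, along the tool's axes at that moment, turning the shorter way round; what a row does not reach only later rows make up. Full scale, the value 1, is 0.3 m for a shift and 2 pi rad for a turn. A row lasts 1/8 s, in which the tool goes at most 62.5 mm and 10.7 degrees, less where a joint would pass 70% of its speed; a pose out of reach is approached as far as the arm can. A call with a number of a shift or a turn outside -1 to 1 is refused whole. A call with a gripper value outside its range is refused whole. The fingers move at their own pace and stop on an object; the grip force is fixed at half the most. Time passes only in rows, so rows that repeat a pose let the fingers close, or fill a call up. It gives the time, the measured TCP pose, the force, the opening and the grip force at its end, in the units of the state.
- sense(): the state, without advancing time (a new reading comes with each control period).
- cams.get_image(name): name is "side" or "top"; returns a dict with "frame" (420x560x3 uint8, red, green, blue), "depth" (420x560 float32, m along the optical axis (not along the pixel's ray), 0 where there is no reading), "K" (3x3 intrinsics, pixels), "position" and "attitude" of the camera in the world. Camera axes: x right, y down, z forward; pixel columns grow to the right and rows downward; lengths in m; the calibration is good to about 2 mm. A picture is of the moment at which its call begins.
- arm.job_done(): hands the job in; it is judged then, once.
Trained networks look in a picture, given as the dict that the camera call returned (one of the last four; its "shot" number tells which), for a name from the list of things; names that differ only in an ending like _2 or _b are one class to them, and where a whole thing is asked for, a point or a joint stands for the part that bears it (a point fixed in the world has none). Each returns a list of dicts, best first, with "p" (0 to 1); they miss things now and then, are a little off and sometimes report something else, mostly with a low value. They report only what shows in the picture. A call takes as long as a camera call. They do not tell look-alikes from the thing itself.
- boxes_of(picture, query): "extent" ([left, top, width, height] in pixels, round what is visible of it).
The state is a dict: "clock": time; "q": joint angles; "qd": joint speeds; "joint_efforts": joint torques, N m; "tool_pos": TCP position; "ee_rot": TCP orientation; "contact_force": force on the tool from outside, world axes, zero at the start; "ft_torque": the same for the moment, N m; "gripper_width": opening from 0.0 (shut) to 1.0 (fully open); "grip_force": force on a finger pad.
Only numpy, scipy, OpenCV 4.12 (cv2) and the standard library are available. Lean on these libraries where they do the work, as an engineer would, in place of code of your own. Each camera call takes 0.05 s, during which the arm holds its last target. There are 200 camera calls.

## Working session

There is one attempt and no reset: what is moved stays moved. The work goes in short steps, Python scripts to look and compute and a tool call to move; the robot and the scene stay as the last step left them, time stands still between calls to the robot, and variables do not carry over. Pictures are saved under pics/ and viewed, at most 10 in all, crops included, and the job is handed in when it is done.

Besides the shell and the picture viewer there is one more tool, called after ">>>" by a JSON object that holds its "op" and its "data". drive_tool: Moves the arm, as the interface text tells. Its arguments: {"type":"object","properties":{"commands":{"type":"array","items":{"type":"array","items":{"type":"number"}}}},"required":["commands"]}

```bash
mkdir -p pics; ls
cat > h.py <<'E'
import numpy as np, cv2
from scipy.spatial.transform import Rotation as R
from workcell import sense, cams, arm, boxes_of
def look(name):
    return cams.get_image(name)
def cloud(p):
    d=p["depth"];K=np.array(p["K"]);v,u=np.indices(d.shape)
    c=np.stack([(u-K[0,2])/K[0,0]*d,(v-K[1,2])/K[1,1]*d,d],-1)
    a=np.array(p["attitude"])
    r=R.from_quat(a) if a.size==4 else R.from_matrix(a)
    w=c@r.as_matrix().T+np.array(p["position"]); w[d==0]=np.nan
    return w
def save(p,n): cv2.imwrite("pics/"+n,p["frame"][:,:,::-1])
E
python3 - <<'E'
from h import *
s=sense();print({k:np.round(v,3) for k,v in s.items()}, arm.pinch_z)
for n in("top","side"):
    p=look(n);save(p,n+"1.png");print(n,p["position"],p["attitude"],p["K"])
    w=cloud(p)
    for q in("rod","block","tray","drawer_handle","drawer","tape_measure","tape_roll"):
        for b in boxes_of(p,q)[:4]:
            l,t,ww,hh=[int(x) for x in b["extent"]]
            c=w[min(t+hh//2,419),min(l+ww//2,559)]
            print(q,b["p"],b["extent"],np.round(c,3))
    np.save(n+"_w.npy",w)
E
```

```text
pics
{'clock': np.float64(0.0), 'q': array([-1.167,  0.629,  0.038,  1.518, -0.027,  0.996, -0.02 ]), 'qd': array([-0.002, -0.002, -0.001, -0.001,  0.001, -0.001,  0.   ]), 'joint_efforts': array([-0.0000e+00, -5.4974e+01,  1.1430e+00, -1.8663e+01, -5.2000e-02,
        2.4000e-02,  0.0000e+00]), 'tool_pos': array([0.294, 0.579, 0.205]), 'ee_rot': array([ 0.233,  0.973, -0.001, -0.   ]), 'contact_force': array([ 0.077, -0.484, -0.487]), 'ft_torque': array([-0.007, -0.002,  0.023]), 'grip_force': np.float64(0.0), 'gripper_width': np.float64(1.001)} -0.0188
top [0.47086573 0.16024144 0.92796542] [ 0.70886851 -0.69988039  0.07067043 -0.05175487] [[435.51675391   0.         277.63185035]
 [  0.         435.51675391 217.12670546]
 [  0.           0.           1.        ]]
rod 0.83 [153.4, 258.9, 18.1, 57.3] [0.483 0.372 0.019]
block 0.9 [199.9, 259.0, 23.3, 37.4] [0.502 0.272 0.043]
block 0.6 [259.6, 244.5, 21.4, 22.7] [0.549 0.154 0.024]
block 0.58 [270.0, 285.7, 40.6, 51.3] [0.439 0.111 0.047]
block 0.22 [313.5, 171.7, 123.9, 120.4] [ 0.603 -0.067  0.024]
tray 0.57 [129.8, 235.7, 112.1, 
[... 609 characters left out ...]
0.           1.        ]]
rod 0.55 [203.5, 176.8, 41.0, 20.3] [0.479 0.373 0.018]
block 0.93 [207.9, 237.1, 41.1, 29.3] [0.439 0.094 0.046]
block 0.83 [228.8, 197.8, 27.0, 21.7] [0.505 0.253 0.034]
block 0.5 [256.1, 228.1, 25.3, 15.5] [0.548 0.144 0.023]
block 0.35 [289.0, 166.3, 30.1, 27.6] [0.708 0.363 0.002]
tray 0.65 [196.3, 165.3, 80.6, 71.0] [0.498 0.281 0.037]
drawer_handle 0.96 [248.9, 229.6, 135.0, 115.0] [ 0.604 -0.054  0.035]
drawer_handle 0.47 [203.1, 176.6, 42.2, 20.5] [0.481 0.365 0.024]
drawer 0.57 [253.6, 229.0, 131.7, 117.6] [ 0.611 -0.054  0.029]
tape_measure 0.72 [313.2, 182.2, 24.7, 34.6] [0.714 0.203 0.053]
tape_roll 0.97 [287.0, 164.6, 34.0, 29.1] [ 0.711  0.37  -0.   ]
```

View pics/top1.png

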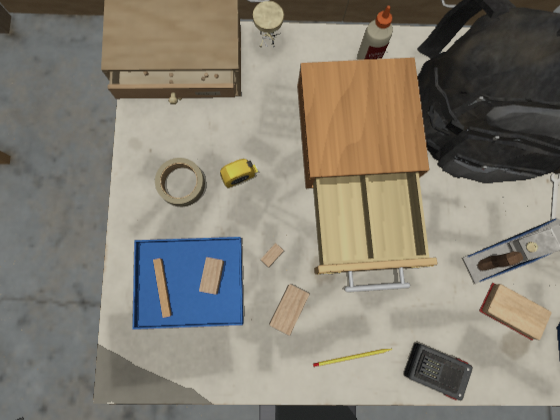

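View pics/side1.png

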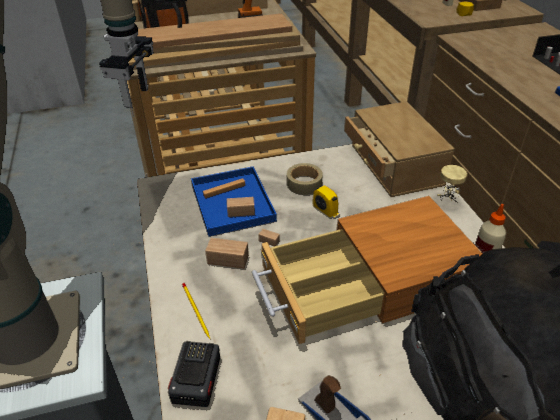

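The top view shows the rod at about (163,287) and the block at (211,275) in the blue tray, with decoy blocks at (272,254) and (290,310). The drawer is open, with its handle at (378,285) and its compartments at (342,220) and (395,215). The tape roll (180,181) and tape measure (238,172) lie beyond the tray.

```bash
cat >> h.py <<'E'
def fit(P):
    "center & angle of min-area rect in xy (mm)"
    (c,s,a)=cv2.minAreaRect((P[:,:2]*1000).astype(np.float32))
    if s[0]>s[1]: s=s[::-1]; a=a+90
    # long axis direction angle
    return np.round(c,1),np.round(s,1),((a+90+90)%180)-90
E
python3 - <<'E'
from h import *
for n in("top","side"):
    w=np.load(n+"_w.npy"); im=cv2.imread(f"pics/{n}1.png"); 
    wood=(im[...,2].astype(int)-im[...,0]>15)
    def sel(x,y,z): 
        with np.errstate(invalid='ignore'): return (w[...,0]>x[0])&(w[...,0]<x[1])&(w[...,1]>y[0])&(w[...,1]<y[1])&(w[...,2]>z[0])&(w[...,2]<z[1])
    m=sel((.41,.56),(.22,.43),(.013,.07))&wood
    k,lab,st,_=cv2.connectedComponentsWithStats(m.astype(np.uint8))
    for i in range(1,k):
        if st[i,4]>60:
            P=w[lab==i]; zt=np.percentile(P[:,2],70); T=P[P[:,2]>zt-.006]
            print(n,len(P),"z",zt,fit(T))
    # drawer front top edge
    m=sel((.44,.58),(-.22,.10),(.076,.095)); P=w[m]; print("front",len(P),np.percentile(P[:,2],50),fit(P))
    m=sel((.44,.56),(-.15,.04),(.05,.074)); P=w[m]; print("handle",len(P),fit(P))
    m=sel((.55,1.1),(-.25,.12),(.09,.108)); P=w[m]; print("chest",len(P),np.percentile(P[:,2],50),fit(P))
    m=sel((.58,.68),(-.2,.1),(.065,.085)); P=w[m]; print("walls",len(P),fit(P))
    m=sel((.41,.56),(.18,.45),(.0,.035)) & (im[...,0].astype(int)-im[...,2]>60); print("tray",fit(w[m]))
E
```

```text
top 484 z 0.02103509111861693 (array([480.7, 373. ]), array([ 16.2, 118.6]), 12.306679725646973)
top 627 z 0.040388087815047526 (array([505.8, 271.2]), array([34.9, 68.6]), -9.439918518066406)
front 1303 0.08575391036175561 (array([545.3, -55.9]), array([ 67.1, 232.1]), 89.70588684082031)
handle 608 (array([519.5, -53.7]), array([ 80.6, 186.9]), -85.49348163604736)
chest 14513 0.0994045582235642 (array([874.8, -85.5]), array([331.3, 352.7]), -85.46625995635986)
walls 618 (array([630. , -49.2]), array([ 99.9, 219.5]), -89.89417227357626)
tray (array([485. , 319.3]), array([149.9, 225.7]), -89.99624104285613)
side 225 z 0.020300915061867753 (array([479.2, 372.1]), array([ 22.3, 120.1]), 14.162734985351562)
side 415 z 0.038887895150944304 (array([505.9, 269.6]), array([39.6, 67.3]), -11.50286865234375)
front 903 0.08534981121258867 (array([547.1, -58.9]), array([ 67.9, 234.2]), -89.28491532802582)
handle 648 (array([519.4, -55. ]), array([ 80.4, 189.4]), -85.46985864639282)
chest 8653 0.09927880577821957 (array([821.6, -40.4]), array([317.7, 326.4]), 25.510791778564453)
walls 675 (array([630., -50.]), array([ 99.9, 219.1]), 89.99180603027344)
tray (array([485.1, 318.8]), array([149.9, 229.1]), 89.93074035644531)
```

Run:
```python
from h import *
w=np.load("top_w.npy")
x,y,z=w[...,0],w[...,1],w[...,2]
def line(m,nm):
    P=w[m]; l=cv2.fitLine((P[:,:2]*1000).astype(np.float32),cv2.DIST_HUBER,0,.01,.01).ravel(); print(nm,m.sum(),np.round(l,2),"ang",np.degrees(np.arctan2(l[1],l[0])), np.round([P.min(0),P.max(0)],3).tolist())
v,u=np.indices(x.shape)
# front panel top: box in pixels
line((abs(z-.085)<.006)&(v>255)&(v<276)&(u>313)&(u<440),"front")
line((z>.05)&(z<.075)&(v>278)&(v<296)&(u>340)&(u<415),"handle")
line((abs(z-.075)<.009)&(v>185)&(v<250)&(u>358)&(u<375),"divider")
line((abs(z-.075)<.009)&(v>190)&(v<255)&(u>310)&(u<325),"leftwall")
line((abs(z-.075)<.009)&(v>190)&(v<255)&(u>412)&(u<428),"rightwall")
m=(abs(z-.099)<.005)&(v>55)&(v<190)&(u>295)&(u<432); print("chest",fit(w[m]))
print("decoy"); 
m=(z>.015)&(v>240)&(v<340)&(u>255)&(u<312)
k,lab,st,_=cv2.connectedComponentsWithStats(m.astype(np.uint8))
for i in range(1,k):
    if st[i,4]>60: print(fit(w[lab==i]),np.nanpercentile(w[lab==i][:,2],70))
s=sense();print(R.from_quat(s["ee_rot"]).as_matrix().round(3))
```

```text
front 976 [ 8.0000e-02 -1.0000e+00  5.2744e+02 -5.5100e+01] ang -85.53976 [[0.512, -0.172, 0.079], [0.546, 0.06, 0.091]]
handle 413 [ 7.0000e-02 -1.0000e+00  4.8569e+02 -5.8230e+01] ang -85.94282 [[0.475, -0.123, 0.058], [0.502, 0.005, 0.072]]
divider 208 [ 1.0000e+00  8.0000e-02  6.2384e+02 -4.8640e+01] ang 4.4381056 [[0.56, -0.055, 0.066], [0.688, -0.041, 0.073]]
leftwall 242 [1.0000e+00 8.0000e-02 6.0985e+02 5.2930e+01] ang 4.3461075 [[0.548, 0.046, 0.066], [0.677, 0.06, 0.082]]
rightwall 327 [ 1.0000e+00  8.0000e-02  6.1428e+02 -1.4997e+02] ang 4.462258 [[0.55, -0.159, 0.066], [0.679, -0.143, 0.082]]
chest (array([829.6, -50.1]), array([246.7, 275. ]), -85.46626043319702)
decoy
(array([549.7, 148.6]), array([23.4, 46.6]), -42.11294937133789) 0.024860673456721258
(array([439.5, 112.8]), array([45.6, 90.4]), -25.927444458007812) 0.046635893537543695
[[-0.892  0.453  0.   ]
 [ 0.453  0.892  0.   ]
 [ 0.     0.    -1.   ]]
```

```bash
cat >> h.py <<'E'
def go(*targets):
    "targets (x,y,z mm, yaw of tool y deg) -> row numbers from the current pose"
    s=sense(); r0=R.from_quat(s["ee_rot"]); p0=np.array(s["tool_pos"])
    for x,y,z,a in targets:
        a=np.radians(a); Y=np.array([np.cos(a),np.sin(a),0]); Z=np.array([0,0,-1.]); X=np.cross(Y,Z)
        r=r0.inv()*R.from_matrix(np.c_[X,Y,Z])
        print(np.round(np.r_[r0.inv().apply(np.array([x,y,z])/1e3-p0)/.3, r.as_rotvec()/2/np.pi],4).tolist())
E
python3 -c "
from h import *
go((480.5,372.8,150,102.7),(480.5,372.8,60,102.7))"
```

```text
[-0.8657, -0.3336, 0.185, 0.0, -0.0, -0.1101]
[-0.8657, -0.3336, 0.485, 0.0, -0.0, -0.1101]
```

>>> {"op": "drive_tool", "data": {"commands": [[0.5,-0.25,-0.1,0.05,0,0,-0.03],[0.5,-0.45,-0.18,0.1,0,0,-0.06],[0.5,-0.65,-0.25,0.15,0,0,-0.09],[0.5,-0.866,-0.334,0.185,0,0,-0.11],[0.5,-0.866,-0.334,0.185,0,0,-0.11],[0.5,-0.866,-0.334,0.3,0,0,-0.11],[0.5,-0.866,-0.334,0.4,0,0,-0.11],[0.5,-0.866,-0.334,0.45,0,0,-0.11]]}}

```text
clock: 1.8
tool_pos: [0.48, 0.372, 0.069]
ee_rot: [-0.11, 0.994, -0.001, -0.001]
contact_force: [-0.8, -1.0, -0.3]
gripper_width: 0.501
grip_force: 0.0
```

```bash
python3 -c "
from h import *
go((480.5,372.8,7,102.7))
s=sense();print(s['q'].round(2),s['gripper_width'],s['contact_force'])"
```

```text
[-0.0026, 0.0024, 0.2067, -0.0001, -0.0003, -0.0001]
[-0.62  0.74 -0.14  1.75  0.15  0.66  0.95] 0.5007348127407228 [-0.7900881  -1.0105376  -0.33662211]
```

>>> {"op": "drive_tool", "data": {"commands": [[0.5,-0.002,0.002,0.1,0,0,0],[0.5,-0.002,0.002,0.17,0,0,0],[0.5,-0.002,0.002,0.207,0,0,0],[0.5,-0.002,0.002,0.207,0,0,0],[0,-0.002,0.002,0.207,0,0,0],[0,-0.002,0.002,0.207,0,0,0],[0,-0.002,0.002,0.207,0,0,0],[0,-0.002,0.002,0.207,0,0,0]]}}

```text
clock: 2.8
tool_pos: [0.4812, 0.3736, 0.0088]
ee_rot: [-0.11, 0.994, 0.0, 0.0]
contact_force: [-0.1, -0.6, 2.7]
gripper_width: 0.169
grip_force: 30.0
```

>>> {"op": "drive_tool", "data": {"commands": [[0,0,0,0,0,0,0],[0,0,0,0,0,0,0],[0,0,0,-0.03,0,0,0],[0,0,0,-0.1,0,0,0],[0,0,0,-0.25,0,0,0],[0,0,0,-0.4,0,0,0],[0,0,0,-0.5,0,0,0],[0,0,0,-0.5,0,0,0]]}}

```text
clock: 3.8
tool_pos: [0.4822, 0.3745, 0.1609]
ee_rot: [-0.11, 0.994, 0.001, 0.002]
contact_force: [0.1, 0.4, -1.1]
gripper_width: 0.162
grip_force: 30.0
```

```bash
python3 -c "
from h import *
go((608,1,150,94.4),(608,1,26,94.4))
s=sense();print(s['gripper_width'],s['contact_force'],s['grip_force'])"
```

```text
[-0.1357, -1.3066, 0.0339, 0.0004, 0.0007, 0.023]
[-0.1338, -1.3076, 0.4473, 0.0004, 0.0007, 0.023]
0.16248395700747434 [ 0.08088922  0.37818158 -1.14042103] 29.999932944774628
```

>>> {"op": "drive_tool", "data": {"commands": [[0,-0.02,-0.1,0,0,0,0.003],[0,-0.03,-0.25,0,0,0,0.006],[0,-0.05,-0.4,0,0,0,0.01],[0,-0.07,-0.55,0,0,0,0.014],[0,-0.08,-0.7,0,0,0,0.018],[0,-0.09,-0.85,0,0,0,0.02],[0,-0.1,-1.0,0,0,0,0.023],[0,-0.1,-1.0,0,0,0,0.023]]}}

```text
clock: 4.8
tool_pos: [0.576, 0.0816, 0.1566]
ee_rot: [-0.035, 0.999, -0.002, -0.001]
contact_force: [-0.3, 0.8, -1.4]
gripper_width: 0.164
grip_force: 30.0
```

```bash
python3 -c "
from h import *
go((608,1,150,94.4),(608,1,27,94.4))"
```

```text
[-0.0878, -0.2752, 0.0227, -0.0005, -0.0004, -0.0012]
[-0.0889, -0.2739, 0.4327, -0.0005, -0.0004, -0.0012]
```

>>> {"op": "drive_tool", "data": {"commands": [[0,-0.04,-0.13,0.0,0,0,0],[0,-0.088,-0.275,0.02,0,0,-0.001],[0,-0.088,-0.275,0.02,0,0,-0.001],[0,-0.088,-0.275,0.02,0,0,-0.001],[0,-0.088,-0.275,0.14,0,0,-0.001],[0,-0.088,-0.275,0.26,0,0,-0.001],[0,-0.088,-0.275,0.34,0,0,-0.001],[0,-0.088,-0.275,0.36,0,0,-0.001]]}}

```text
clock: 5.8
tool_pos: [0.6069, 0.0095, 0.0487]
ee_rot: [-0.043, 0.999, 0.001, -0.002]
contact_force: [0.3, 0.5, 0.6]
gripper_width: 0.164
grip_force: 30.0
```

```bash
python3 -c "
from h import *
p=look('side');cv2.imwrite('pics/s2.png',cv2.resize(p['frame'][150:360,180:460,::-1],None,fx=2.5,fy=2.5))
go((608,1,26,94.4))"
```

```text
[0.0003, -0.027, 0.0768, 0.0002, -0.0004, 0.0014]
```

View pics/s2.png

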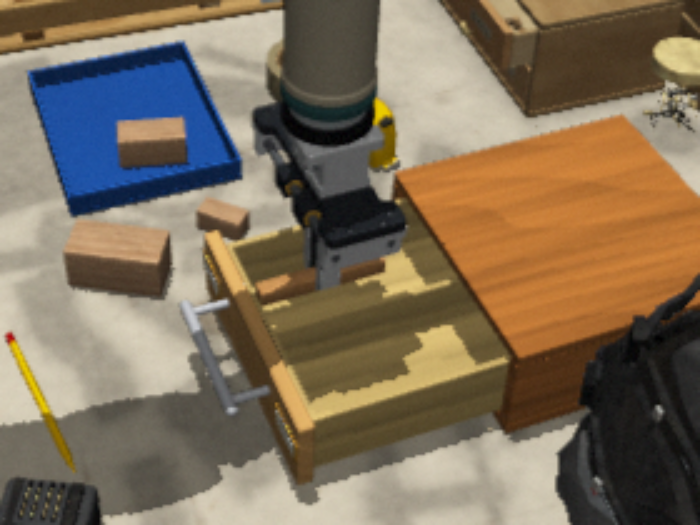

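The picture shows the rod held level over the left compartment, at about (320,285) in the crop. I'll let the arm settle and correct the remaining offset.

>>> {"op": "drive_tool", "data": {"commands": [[0,0,-0.02,0.0,0,0,0],[0,0,-0.02,0.03,0,0,0],[0,0,-0.02,0.05,0,0,0],[0,0,-0.02,0.06,0,0,0],[0,0,-0.02,0.06,0,0,0],[0,0,-0.02,0.06,0,0,0],[0,0,-0.02,0.06,0,0,0],[0,0,-0.02,0.06,0,0,0]]}}

```text
clock: 6.85
tool_pos: [0.6094, 0.0011, 0.0325]
ee_rot: [-0.042, 0.999, 0.0, 0.0]
contact_force: [-0.5, 0.2, -0.2]
gripper_width: 0.17
grip_force: 30.0
```

```bash
python3 -c "
from h import *
go((608,1,26,94.4));s=sense();print(s['contact_force'])"
```

```text
[0.0046, 0.0002, 0.0217, 0.0, 0.0, 0.001]
[-0.47924791  0.23854612 -0.17108929]
```

>>> {"op": "drive_tool", "data": {"commands": [[0,0,0,0.008,0,0,0],[0,0,0,0.014,0,0,0],[0,0,0,0.02,0,0,0],[0,0,0,0.02,0,0,0],[0.45,0,0,0.02,0,0,0],[0.45,0,0,0.02,0,0,0],[0.45,0,0,0.02,0,0,0],[0.45,0,0,0.02,0,0,0]]}}

```text
clock: 7.85
tool_pos: [0.6091, 0.0011, 0.0262]
ee_rot: [-0.042, 0.999, 0.0, -0.0]
contact_force: [0.6, 0.0, -0.2]
gripper_width: 0.443
grip_force: 0.0
```

>>> {"op": "drive_tool", "data": {"commands": [[0.45,0,0,0,0,0,0],[0.45,0,0,-0.05,0,0,0],[0.45,0,0,-0.15,0,0,0],[0.45,0,0,-0.3,0,0,0],[0.45,0,0,-0.45,0,0,0],[0.45,0,0,-0.45,0,0,0],[0.45,0,0,-0.45,0,0,0],[0.45,0,0,-0.45,0,0,0]]}}

```text
clock: 8.85
tool_pos: [0.6083, 0.0009, 0.1603]
ee_rot: [-0.042, 0.999, -0.0, -0.001]
contact_force: [0.8, -0.9, -0.1]
gripper_width: 0.448
grip_force: 0.0
```

```bash
python3 -c "
from h import *
go((505.8,270.7,150,80))
p=look('side');w=cloud(p)
for b in boxes_of(p,'rod')[:3]:
    l,t,a,c=[int(v) for v in b['extent']];print(b,w[t+c//2,l+a//2].round(3))"
```

```text
[0.2658, 0.9245, 0.0351, -0.0, -0.0004, 0.041]
{'extent': [284.8, 258.2, 52.2, 22.9], 'p': 0.95} [ 0.607 -0.006  0.039]
```

>>> {"op": "drive_tool", "data": {"commands": [[0.6,0.04,0.15,0,0,0,0.006],[0.6,0.09,0.32,0.01,0,0,0.014],[0.6,0.14,0.49,0.02,0,0,0.022],[0.6,0.19,0.66,0.03,0,0,0.03],[0.6,0.23,0.8,0.035,0,0,0.036],[0.6,0.266,0.925,0.035,0,0,0.041],[0.6,0.266,0.925,0.035,0,0,0.041],[0.6,0.266,0.925,0.035,0,0,0.041]]}}

```text
clock: 9.95
tool_pos: [0.5068, 0.2699, 0.1503]
ee_rot: [0.087, 0.996, -0.001, -0.0]
contact_force: [0.5, -0.4, -0.5]
gripper_width: 0.603
grip_force: 0.0
```

```bash
python3 -c "
from h import *
go((505.8,270.7,60,80),(505.8,270.7,10,80))"
```

```text
[0.0036, 0.0026, 0.301, -0.0002, -0.0001, -0.0]
[0.0036, 0.0028, 0.4677, -0.0002, -0.0001, -0.0]
```

>>> {"op": "drive_tool", "data": {"commands": [[0.6,0.003,0.002,0.15,0,0,0],[0.6,0.003,0.002,0.3,0,0,0],[0.6,0.003,0.002,0.4,0,0,0],[0.6,0.003,0.002,0.465,0,0,0],[0.6,0.003,0.002,0.465,0,0,0],[0,0.003,0.002,0.465,0,0,0],[0,0.003,0.002,0.465,0,0,0],[0,0.003,0.002,0.465,0,0,0]]}}

```text
clock: 10.95
tool_pos: [0.5067, 0.2719, 0.0124]
ee_rot: [0.087, 0.996, 0.0, 0.001]
contact_force: [0.2, 0.0, 3.6]
gripper_width: 0.373
grip_force: 30.0
```

>>> {"op": "drive_tool", "data": {"commands": [[0,0,0,0,0,0,0],[0,0,0,0,0,0,0],[0,0,0,-0.03,0,0,0],[0,0,0,-0.1,0,0,0],[0,0,0,-0.25,0,0,0],[0,0,0,-0.4,0,0,0],[0,0,0,-0.47,0,0,0],[0,0,0,-0.47,0,0,0]]}}

```text
clock: 11.95
tool_pos: [0.5068, 0.2724, 0.1543]
ee_rot: [0.087, 0.996, 0.001, 0.002]
contact_force: [0.6, 0.1, -1.0]
gripper_width: 0.371
grip_force: 30.0
```

```bash
python3 -c "
from h import *
go((612,-100,150,94.4))
s=sense();print(s['gripper_width'],s['contact_force'],s['grip_force'])"
```

```text
[-0.5606, -1.1619, 0.0128, 0.0004, 0.0005, -0.04]
0.3707866984744267 [ 0.56075025  0.08171565 -1.01811442] 29.99840408563614
```

>>> {"op": "drive_tool", "data": {"commands": [[0,-0.06,-0.12,0,0,0,-0.005],[0,-0.13,-0.27,0,0,0,-0.01],[0,-0.21,-0.43,0,0,0,-0.016],[0,-0.28,-0.58,0,0,0,-0.022],[0,-0.35,-0.73,0,0,0,-0.028],[0,-0.42,-0.87,0,0,0,-0.034],[0,-0.482,-1.0,0,0,0,-0.04],[0,-0.482,-1.0,0,0,0,-0.04]]}}

```text
clock: 12.95
tool_pos: [0.5955, -0.054, 0.1505]
ee_rot: [-0.035, 0.999, -0.001, -0.001]
contact_force: [0.1, -0.1, 0.4]
gripper_width: 0.371
grip_force: 30.0
```

>>> {"op": "drive_tool", "data": {"commands": [[0,-0.02,-0.08,0,0,0,0],[0,-0.037,-0.173,0,0,0,0],[0,-0.037,-0.173,0,0,0,0],[0,-0.037,-0.173,0,0,0,0],[0,-0.037,-0.173,0,0,0,0],[0,-0.037,-0.173,0,0,0,0],[0,-0.037,-0.173,0,0,0,0],[0,-0.037,-0.173,0,0,0,0]]}}

```text
clock: 13.95
tool_pos: [0.6113, -0.0996, 0.1524]
ee_rot: [-0.038, 0.999, 0.0, 0.0]
contact_force: [0.8, 0.4, -0.9]
gripper_width: 0.371
grip_force: 30.0
```

```bash
python3 -c "
from h import *
go((612,-100,60,94.4),(612,-100,32,94.4))"
```

```text
[-0.0022, -0.0016, 0.308, 0.0, 0.0, 0.0]
[-0.0022, -0.0016, 0.4014, 0.0, 0.0, 0.0]
```

>>> {"op": "drive_tool", "data": {"commands": [[0,0,0,0.1,0,0,0],[0,0,0,0.22,0,0,0],[0,0,0,0.31,0,0,0],[0,0,0,0.36,0,0,0],[0,0,0,0.39,0,0,0],[0,0,0,0.4,0,0,0],[0,0,0,0.4,0,0,0],[0,0,0,0.4,0,0,0]]}}

```text
clock: 14.95
tool_pos: [0.6119, -0.0998, 0.0331]
ee_rot: [-0.038, 0.999, -0.0, 0.001]
contact_force: [-0.3, 0.5, -0.3]
gripper_width: 0.371
grip_force: 30.0
```

>>> {"op": "drive_tool", "data": {"commands": [[0,0,0,0,0,0,0],[0.53,0,0,0,0,0,0],[0.53,0,0,0,0,0,0],[0.53,0,0,0,0,0,0],[0.53,0,0,-0.05,0,0,0],[0.53,0,0,-0.2,0,0,0],[0.53,0,0,-0.35,0,0,0],[0.53,0,0,-0.45,0,0,0]]}}

```text
clock: 15.95
tool_pos: [0.6123, -0.0998, 0.1708]
ee_rot: [-0.038, 0.999, -0.0, 0.002]
contact_force: [1.2, 0.0, -0.5]
gripper_width: 0.528
grip_force: 0.0
```

```bash
python3 -c "
from h import *
p=look('side');cv2.imwrite('pics/s3.png',cv2.resize(p['frame'][150:360,180:460,::-1],None,fx=2.5,fy=2.5));w=cloud(p)
for q in ('rod','block'):
  for b in boxes_of(p,q)[:4]:
    l,t,a,c=[int(v) for v in b['extent']];print(q,b,w[t+c//2,l+a//2].round(3))
p=look('top');w=cloud(p);x,y,z=w[...,0],w[...,1],w[...,2];v,u=np.indices(x.shape)
m=(z>.05)&(z<.075)&(v>278)&(v<296)&(u>340)&(u<415);print('handle',np.nanmedian(w[m],0),m.sum())"
```

```text
rod {'extent': [287.6, 260.1, 41.7, 21.1], 'p': 0.57} [ 0.601 -0.005  0.037]
block {'extent': [308.0, 287.9, 38.2, 29.3], 'p': 0.59} [ 0.608 -0.117  0.056]
block {'extent': [207.2, 236.4, 43.3, 32.8], 'p': 0.56} [0.441 0.093 0.043]
block {'extent': [255.1, 229.6, 23.7, 10.3], 'p': 0.54} [0.545 0.153 0.019]
handle [ 0.48605706 -0.05702944  0.06577059] 401
```

View pics/s3.png

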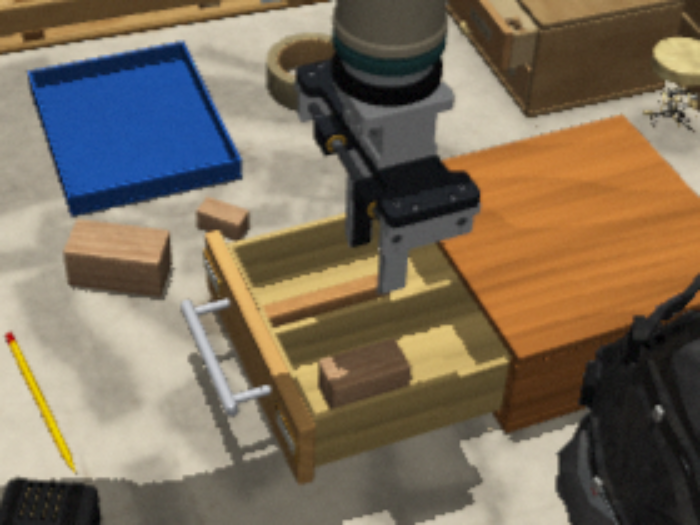

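Both parts lie in their compartments: the rod at about (325,295) and the block at (365,370) in the crop. Next I'll move in front of the handle, with the fingers shut, and push.

```bash
python3 -c "
from h import *
go((448,-60,165,94.4),(448,-60,45,94.4))"
```

```text
[0.533, 0.1741, 0.0099, -0.0001, 0.0002, -0.0]
[0.5335, 0.1742, 0.4099, -0.0001, 0.0002, -0.0]
```

>>> {"op": "drive_tool", "data": {"commands": [[0,0.12,0.04,0,0,0,0],[0,0.27,0.09,0,0,0,0],[0,0.42,0.14,0,0,0,0],[0,0.533,0.174,0,0,0,0],[0,0.533,0.174,0,0,0,0],[0,0.533,0.174,0,0,0,0],[0,0.533,0.174,0.15,0,0,0],[0,0.533,0.174,0.3,0,0,0]]}}

```text
clock: 17.15
tool_pos: [0.4501, -0.0603, 0.0763]
ee_rot: [-0.038, 0.999, -0.0, 0.002]
contact_force: [-0.1, 0.7, -0.2]
gripper_width: 0.002
grip_force: 0.0
```

>>> {"op": "drive_tool", "data": {"commands": [[0,0,0,0.1,0,0,0],[0,0,0,0.1,0,0,0],[0,-0.02,0,0.1,0,0,0],[0,-0.04,0,0.1,0,0,0],[0,-0.06,0,0.1,0,0,0],[0,-0.07,0,0.1,0,0,0],[0,-0.08,0,0.1,0,0,0],[0,-0.09,0,0.1,0,0,0]]}}

```text
clock: 18.15
tool_pos: [0.4742, -0.058, 0.0474]
ee_rot: [-0.038, 0.999, -0.0, -0.001]
contact_force: [-1.4, -0.7, -0.1]
gripper_width: 0.008
grip_force: 0.6
```

```bash
python3 -c "
from h import *
p=look('side');cv2.imwrite('pics/s4.png',cv2.resize(p['frame'][150:360,180:460,::-1],None,fx=2.5,fy=2.5));s=sense();print(R.from_quat(s['ee_rot']).as_matrix().round(3)[:,0],s['tool_pos'])
w=cloud(p);x,y,z=w[...,0],w[...,1],w[...,2]
m=(abs(z-.0855)<.004)&(y>-.18)&(y<-.1)&(x<.7);print('front',np.median(w[m],0),m.sum())
m=(abs(z-.099)<.003)&(y>-.15)&(y<-.08)&(x<1)&(x>.6);print('chest edge',np.percentile(x[m],[1,3,50]))"
```

```text
[-0.997 -0.077  0.   ] [ 0.47492229 -0.05787722  0.04734487]
front [ 0.53666627 -0.13892338  0.08628631] 241
chest edge [0.71275528 0.71654394 0.81118314]
```

View pics/s4.png

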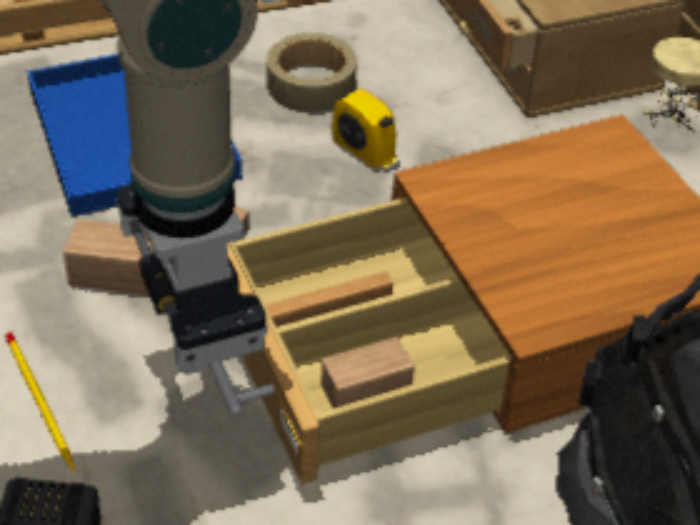

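The fingertips are now against the handle at about (225,370), and both parts are lying flat. I'll push slowly along the drawer axis.

>>> {"op": "drive_tool", "data": {"commands": [[0,-0.03,0,0,0,0,0],[0,-0.065,0,0,0,0,0],[0,-0.1,0,0,0,0,0],[0,-0.135,0,0,0,0,0],[0,-0.17,0,0,0,0,0],[0,-0.205,0,0,0,0,0],[0,-0.24,0,0,0,0,0],[0,-0.275,0,0,0,0,0]]}}

```text
clock: 19.2
tool_pos: [0.5577, -0.0514, 0.0473]
ee_rot: [-0.038, 0.999, 0.0, -0.0]
contact_force: [-1.2, -0.6, -0.5]
gripper_width: 0.003
grip_force: 0.7
```

>>> {"op": "drive_tool", "data": {"commands": [[0,-0.035,0,0,0,0,0],[0,-0.07,0,0,0,0,0],[0,-0.1,0,0,0,0,0],[0,-0.13,0,0,0,0,0],[0,-0.155,0,0,0,0,0],[0,-0.175,0,0,0,0,0],[0,-0.195,0,0,0,0,0],[0,-0.21,0,0,0,0,0]]}}

```text
clock: 20.2
tool_pos: [0.6203, -0.0466, 0.0474]
ee_rot: [-0.038, 0.999, 0.0, 0.0]
contact_force: [-1.3, -0.0, 0.8]
gripper_width: 0.002
grip_force: 0.6
```

```bash
python3 -c "
from h import *
p=look('side');w=cloud(p);x,y,z=w[...,0],w[...,1],w[...,2]
m=(abs(z-.0855)<.004)&(y>-.18)&(y<-.1)&(x<.8)&(x>.5);print('front',np.median(w[m],0),m.sum())
cv2.imwrite('pics/s5.png',cv2.resize(p['frame'][150:360,180:460,::-1],None,fx=2.5,fy=2.5))"
```

```text
front [ 0.68876164 -0.15492509  0.08579034] 322
```

View pics/s5.png

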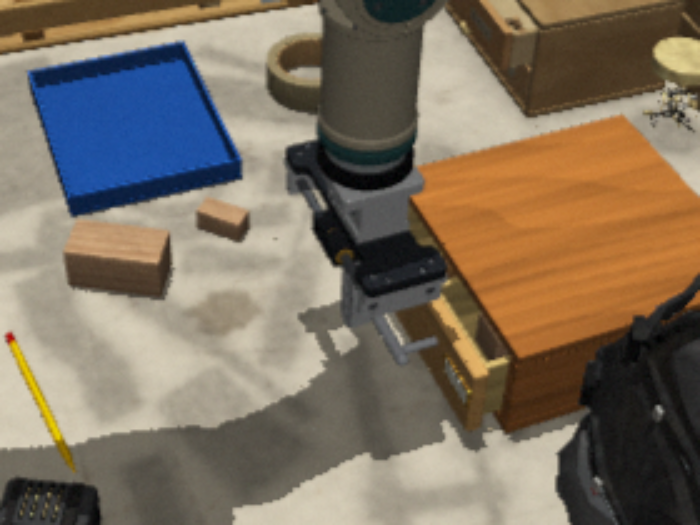

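The drawer is about 25 mm short of shut, with its front panel's right end at about (480,395). I'll push the last stretch more slowly.

>>> {"op": "drive_tool", "data": {"commands": [[0,-0.01,0,0,0,0,0],[0,-0.02,0,0,0,0,0],[0,-0.03,0,0,0,0,0],[0,-0.04,0,0,0,0,0],[0,-0.05,0,0,0,0,0],[0,-0.06,0,0,0,0,0],[0,-0.065,0,0,0,0,0],[0,-0.07,0,0,0,0,0]]}}

```text
clock: 21.25
tool_pos: [0.6408, -0.0452, 0.0473]
ee_rot: [-0.038, 0.999, -0.0, -0.0]
contact_force: [-1.3, 0.5, 0.4]
gripper_width: 0.008
grip_force: 0.5
```

>>> {"op": "drive_tool", "data": {"commands": [[0,-0.005,0,0,0,0,0],[0,-0.01,0,0,0,0,0],[0,-0.015,0,0,0,0,0],[0,-0.02,0,0,0,0,0],[0,-0.025,0,0,0,0,0],[0,-0.03,0,0,0,0,0],[0,-0.03,0,0,0,0,0],[0,-0.03,0,0,0,0,0]]}}

```text
clock: 22.25
tool_pos: [0.6421, -0.0451, 0.0467]
ee_rot: [-0.038, 0.999, -0.0, -0.008]
contact_force: [-15.5, -1.3, 12.2]
gripper_width: 0.005
grip_force: 7.7
```

The force rose to 15 N with the motion stopped, so the drawer is at its end stop. I'll back off and check.

>>> {"op": "drive_tool", "data": {"commands": [[0,0.02,0,0,0,0,0],[0,0.06,0,0,0,0,0],[0,0.12,0,0,0,0,0],[0,0.2,0,0,0,0,0],[0,0.3,0,0,0,0,0],[0,0.4,0,-0.1,0,0,0],[0,0.5,0,-0.25,0,0,0],[0,0.5,0,-0.4,0,0,0]]}}

```text
clock: 23.25
tool_pos: [0.4979, -0.0561, 0.1685]
ee_rot: [-0.038, 0.999, -0.0, -0.001]
contact_force: [1.0, -0.6, 0.3]
gripper_width: 0.009
grip_force: 0.0
```

>>> {"op": "drive_tool", "data": {"commands": [[0,0,0,0,0,0,0],[0,0,0,0,0,0,0],[0,0,0,0,0,0,0],[0,0,0,0,0,0,0],[0,0,0,0,0,0,0],[0,0,0,0,0,0,0],[0,0,0,0,0,0,0],[0,0,0,0,0,0,0]]}}

```text
clock: 24.25
tool_pos: [0.5002, -0.0559, 0.1674]
ee_rot: [-0.038, 0.999, 0.0, 0.0]
contact_force: [-0.2, 0.0, -1.2]
gripper_width: 0.006
grip_force: 0.0
```

```bash
python3 -c "
from h import *
p=look('side');w=cloud(p);x,y,z=w[...,0],w[...,1],w[...,2]
m=(abs(z-.0855)<.004)&(y>-.18)&(y<-.1)&(x<.8)&(x>.5);print('front',np.median(w[m],0),m.sum())
cv2.imwrite('pics/s6.png',cv2.resize(p['frame'][130:360,180:460,::-1],None,fx=2.5,fy=2.5))"
```

```text
front [ 0.71093867 -0.1550103   0.08586173] 320
```

View pics/s6.png

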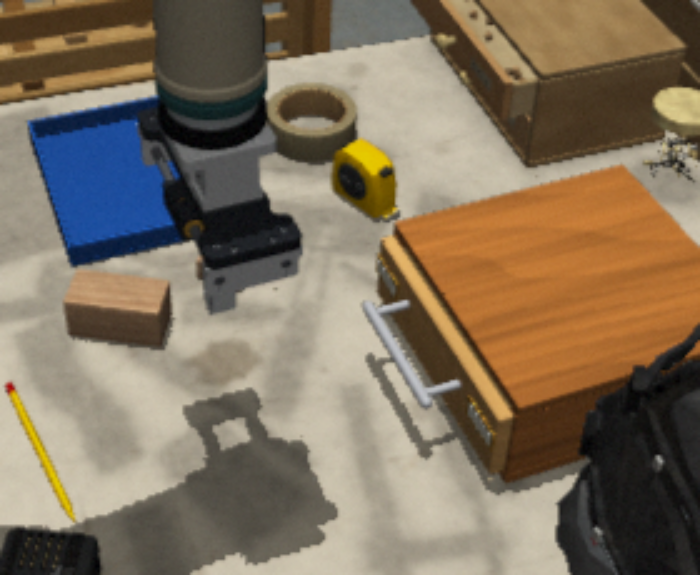

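The drawer front sits flush against the chest, from about (390,250) to (500,470). The arm is clear, and the tape roll and tape measure have not moved.

```bash
python3 -c "
from h import *
print(arm.job_done())"
```

```text
the job is handed in; nothing more can be done
None
```

I put the rod in the left compartment and the block in the right, slid the drawer gently shut until it sat flush, left the tape measure and masking tape untouched, and handed the job in at about 24 s; no verdict came back.

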